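# Close a plaster mould in the bench press and hold it shut

### The job

Push the mould carrier by its upright post along its rail until it clicks over the detent and sits home at the end stop under the press plate; then flip the safety catch fully over, away from the lever; then pull the lever's handle all the way towards your side (the robot's), with no pull on the lever before that. The lever springs back, so finish while still gripping or hooking the handle and holding it fully pulled, with the mould still home, and leave the pots and tools around the press where they are.

Things in the scene. Friction and masses are not known exactly. Their poses are not given: they have to be found in the camera images.
- press: Grey steel bench press bolted down, base 200 x 500 x 14 mm. Origin on the table, under the rail; x away from the robot (yaw up to 0.25 rad either way), y along the rail towards the head, z up; all 'press' directions and mm below are in this frame. Head block x -55..110, y 45..240, z 105..145, on three posts. End stop y 163. Plate centre x 0, y 100.
- carrier (a joint): Slide of the plywood mould carrier (110 x 220 mm, top at z 37, with a round cream two-part plaster mould 96 wide, 37 tall) along press +y, in m: starts 0 to 0.05; 0.15 = home, hard stop, mould under the plate. Friction about 2 N; from 0.132 to 0.142 a spring roller must be overridden (about 4 N more); past it, push on to the stop, where it stays.
- push_post (a point): Upright round steel post on the carrier, to push it by: 20 mm diameter, 60 tall, top 97 above the table. Point at the centre of its foot, 37 above the table. It stands at press x 0, y -190 + carrier travel, so at y -40 when home, 85 mm before the head.
- catch (a joint): Safety catch hinge, rad: 0 to 0.1 at the start = its bar (12 mm square, 105 long) lies level across the front of the lever and blocks it; 1.1 = flipped fully over (hard stop), bar lifted clear. It stays where it is left (friction 0.07 N m).
- catch_tab (a point): The catch's flat steel thumb tab, 24 (x) by 8 (y) by 56 mm long. Point at its root, on the hinge axis (along press x) at press x -40, y 185, z 187, 42 above the head's top. The tab leans 0.35 rad to -y at catch 0, 0.75 rad to +y at 1.1: push it towards press +y. The bar, 66 farther in +x on the same axle, swings up from the -y side.
- lever_hinge (a joint): Hinge of the clamp lever, rad: 0 = sprung back, upright; 0.95 = fully pulled (hard stop), leaning 0.95 rad to press -x, towards the robot, plate closed on the mould. The return spring takes 3 N at the handle at first, 9 N when fully pulled. The catch blocks it until flipped.
- lever: The lever as a whole: 14 mm steel shaft with the handle at its top. Origin on its hinge axis (along press y), at press x 42, y 95, z 115 mm, inside the head.
- lever_handle (a point): Black rubber-sleeved round bar at the lever's top, 18 mm diameter, 80 long along press y, free all round. Point at its centre, 150 from the lever's axis, 55 to the -y side of the lever's 14 mm shaft. It moves on an arc in the press x-z plane at y 40: from x 42, z 265 at rest to x -80, z 202 fully pulled.
- clay_cup: Bystander, to be left alone: terracotta cup, 72 wide, 65 tall (mm). Origin at the centre of its underside.
- brush: Bystander, to be left alone: brush lying flat, 190 long (mm). Origin at the centre of its underside.
- bowl: Bystander, to be left alone: cream bowl, 110 wide, 45 tall (mm). Origin at the centre of its underside.
- slip_jar: Bystander, to be left alone: white closed jar, 68 wide, 85 tall (mm). Origin at the centre of its underside.

How it is judged:
By the outcome, as a careful person would: the job done as asked, in the order asked, and still so for the second after the job is handed in, while the arm keeps its last pose, push and grip.
It also fails if it takes over 64 s, if anything falls off the work surface, if the arm or the gripper's body presses on something with over 40 N, if the wrist force passes 120 N, or if a joint passes its speed limit or range.

### The arm

A 6-joint arm with a two-finger parallel gripper is mounted at the origin on the work surface. World frame = base frame: x ahead of the robot, y to its left, z up, the work surface at z = 0. Lengths are in m, angles in degrees, forces in N, time in s.
With the tool pointing down it reaches from about 0.35 to 0.875 m from the base axis. Payload 4.2 kg.
Tool frame: the origin (TCP) lies between the finger pads; the fingertips stand 17 mm ahead of it and the grasp point (between the pads) lies 2 mm behind it; z points along the fingers, y is the direction in which the jaws open and shut (so a half turn about z gives the same grasp; the last joint's range is limited). The gripper opens to 87 mm and grips with 3 to 60 N. Pads are 19 mm wide; open, the fingers measure 117 mm over their backs; the gripper's body (75 mm by 190 mm) begins 51 mm behind the grasp point.
Start: joints at [-59.84, 22.042, 0.453, 0, -68.411, -14.817], TCP at [0.165, -0.603, 0.24] pointing down, gripper open.
Joint ranges: [-179.83, 179.83], [-69.29, 118.12], [-61.27, 80.66], [-181.25, 117.63], [-171.15, -9.14], [-177.46, 177.46]. Speed limits (degrees/s): [159.86, 159.86, 180, 180, 180, 180].

### API

Orientations are given as [roll, pitch, yaw] about the fixed x, y, z axes, in that order (R = Rz(yaw) Ry(pitch) Rx(roll)).
In Python, from rig import observe, optics, job gives the robot as it stands.
- The arm moves only by the tool step_arm, never from a script. Its argument "rows" is a list of rows, each a list of 7 numbers: the shift along the tool's x, y, z in units of 40 mm (1.0 is 40 mm), then the turn, a rotation vector about the tool's x, y, z in degrees, then the finger opening in mm, from 0 to 87. In form: [[dx, dy, dz, ax, ay, az, grip], ...]. A call has 1 to 20 rows; each row shifts and turns the commanded pose from where the row before left it, along the tool's axes as they then stand; what a row does not reach is not made up. A row lasts 1/8 s, in which the tool goes at most 62.5 mm and 10.7 degrees, less where a joint would pass 70% of its speed; a pose out of reach is approached as far as the arm can. A call is refused whole if a number of a shift passes 1 or a number of a turn 10.7, either way. A call with a gripper value outside its range is refused whole. The fingers move at their own pace and stop on an object; the grip force is fixed at half the most. Time passes only in rows, so rows that do not move let the fingers close. It gives the time, the measured TCP pose, the force and the opening at its end, in the units of the state.
- observe(): the state, without advancing time (a new reading comes with each control period).
- optics.get_image(name): name is "scene" or "top" or "wrist"; returns a dict with "image" (384x512x3 uint8, red, green, blue), "depth" (384x512 float32, m along the optical axis (not along the pixel's ray), 0 where there is no reading), "fx", "fy", "cx", "cy" (pixels), "D" ([k1, k2, p1, p2, k3] as OpenCV has them; the pictures are not rectified), "rvec" (rotation vector, rad) and "tvec" (3), from world to camera coordinates, as OpenCV has them. Camera axes: x right, y down, z forward; pixel columns grow to the right and rows downward; lengths in m; the calibration is good to about 2 mm. A picture is of the moment at which its call begins.
- job.sign_off(): hands the job in, once; it reports no verdict.
The state is a dict: "t": time; "qpos": joint angles; "joint_velocities": joint speeds; "effort": joint torques, N m; "tool_pos": TCP position; "tool_rot": TCP orientation; "wrist_force": force on the tool from outside, world axes, zero at the start; "wrist_torque": the same for the moment, N m; "finger_gap": finger opening in m.
Only numpy, scipy, OpenCV 4.12 (cv2) and the standard library are available. Lean on these libraries where they do the work, as an engineer would, in place of code of your own. Each camera call takes 0.05 s, during which the arm holds its last target. There are 200 camera calls.

## Working session

There is one attempt and no reset: what is moved stays moved. The work goes in short steps, Python scripts to look and compute and a tool call to move; the robot and the scene stay as the last step left them, time stands still between calls to the robot, and variables do not carry over. Pictures are saved under pics/ and viewed, about 8 in all and at most 12, crops included, and the job is handed in when it is done.

Besides the shell and the picture viewer there is one more tool, called by a JSON object that holds its "api" and its "payload". step_arm: Moves the arm, as the interface text tells. Its arguments: {"type":"object","properties":{"rows":{"type":"array","items":{"type":"array","items":{"type":"number"}}}},"required":["rows"]}

```bash
ls; mkdir -p pics
python3 - <<'E'
from rig import observe, optics
import cv2,numpy as np
print(observe())
for n in ("scene","top"):
    d=optics.get_image(n); np.savez(f"{n}0.npz",**d); cv2.imwrite(f"pics/{n}0.png",cv2.resize(d["image"][:,:,::-1],(800,600)))
E
```

```text
pics
{'t': 0.0, 'qpos': array([-5.98396206e+01,  2.20898520e+01,  3.78390746e-01, -2.67827343e-02,
       -6.84102429e+01, -1.48151090e+01]), 'joint_velocities': array([-0.02868546,  0.06519765, -0.0777277 , -0.11603972,  0.0538369 ,
       -0.03465613]), 'effort': array([-2.89591671e-04, -3.90665174e+01,  1.87399936e+01,  4.21955913e+00,
        1.09657366e-02, -2.05873976e-04]), 'tool_pos': array([ 0.16523973, -0.60217117,  0.23846536]), 'tool_rot': array([ 1.79875977e+02, -7.06484061e-03, -1.64664603e+02]), 'wrist_force': array([ 0.19416691, -0.25106643,  0.49702856]), 'wrist_torque': array([0.02467295, 0.00025704, 0.02505059]), 'finger_gap': 0.08692583644567414}
```

View pics/scene0.png

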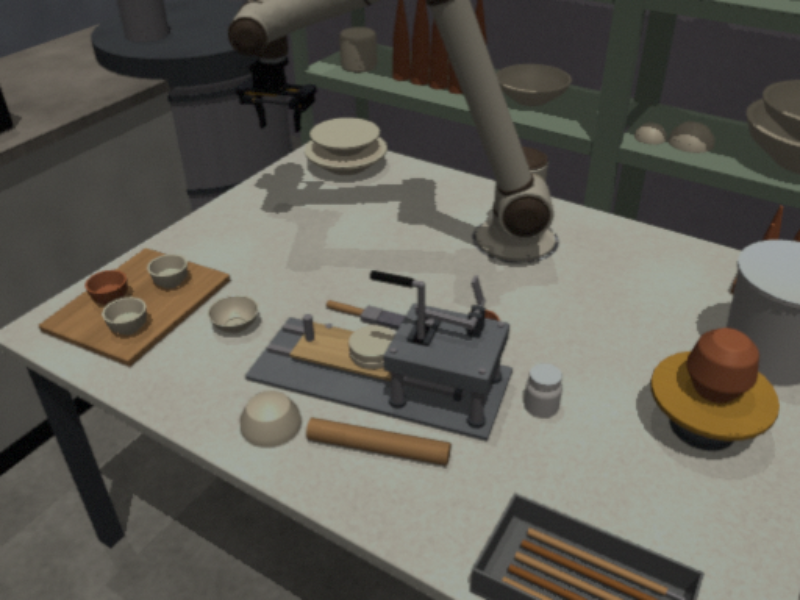

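View pics/top0.png

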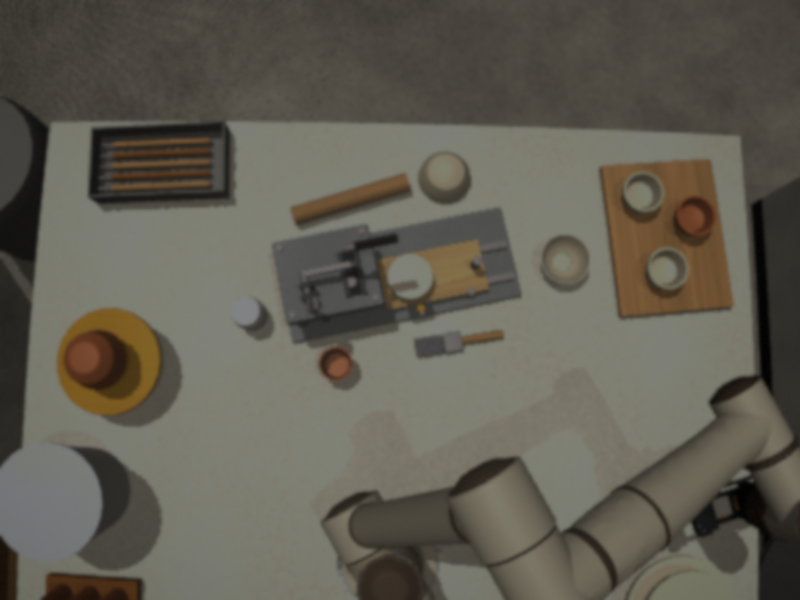

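The scene view shows the press with its head towards the right, with the post at about (308,328), the lever handle at (390,278) and the tab at (478,290). The top view shows the base corners near (502,209), (520,297) and (273,243), with the post at about (477,265). I'll crop the press closer and fit its pose from depth.

```bash
cat > h.py <<'E'
import numpy as np,cv2
def K(d): return np.array([[d["fx"],0,d["cx"]],[0,d["fy"],d["cy"]],[0,0,1.]])
def cloud(d):
    h,w=d["depth"].shape; u,v=np.meshgrid(np.arange(w),np.arange(h))
    p=cv2.undistortPoints(np.stack([u,v],-1).reshape(-1,1,2).astype(float),K(d),d["D"]).reshape(h,w,2)
    z=d["depth"][...,None]; P=np.concatenate([p*z,z],-1)
    R=cv2.Rodrigues(d["rvec"])[0]
    return (P-d["tvec"].reshape(3))@R   # world
def proj(d,P): return cv2.projectPoints(np.asarray(P,float).reshape(-1,1,3),d["rvec"],d["tvec"],K(d),d["D"])[0].reshape(-1,2)
def ray(d,u,v,z):  # intersect with plane z
    p=cv2.undistortPoints(np.array([[[u,v]]],float),K(d),d["D"]).reshape(2)
    R=cv2.Rodrigues(d["rvec"])[0]; c=-R.T@d["tvec"].reshape(3); r=R.T@np.array([*p,1])
    return c+r*(z-c[2])/r[2]
E
python3 - <<'E'
from h import *
d=np.load("top0.npz")
W=cloud(d)
m=(d["depth"]>0)
roi=np.zeros_like(m);roi[125:225,165:345]=1
for lo,hi in((.135,.155),(.008,.02),(.03,.042),(.065,.085)):
    s=m&roi&(W[...,2]>lo)&(W[...,2]<hi); P=W[s]
    r=cv2.minAreaRect(P[:,:2].astype(np.float32)*1000); print(lo,len(P),P[:,2].mean(),r)
    v,u=np.where(s);print(u.min(),u.max(),v.min(),v.max())
for u,v in((502,209),(520,297),(273,243)): print(ray(d,u*.64,v*.64,.014))
im=cv2.resize(d["image"][120:225,165:345,::-1],None,fx=4.4,fy=4.4,interpolation=cv2.INTER_CUBIC)
cv2.imwrite("pics/c1.png",cv2.convertScaleAbs(im,alpha=1.6))
E
```

```text
0.135 2755 0.14566517281865363 ((581.2734375, 134.5663299560547), (166.12774658203125, 193.48948669433594), 12.835738182067871)
174 245 143 206
0.008 3406 0.014162612375379482 ((605.6979370117188, -7.169830322265625), (340.25750732421875, 609.1262817382812), 1.8412902355194092)
165 344 125 224
0.03 1682 0.036754654562701904 ((604.8164672851562, 18.918304443359375), (333.37982177734375, 537.2929077148438), 1.2254081964492798)
165 328 125 224
0.065 708 0.07413886186584394 ((535.2908935546875, 47.40983581542969), (142.378173828125, 465.84710693359375), 20.77528953552246)
165 306 162 224
[ 0.75103773 -0.23095813  0.014     ]
[ 0.55785586 -0.26873794  0.014     ]
[0.66518044 0.26396318 0.014     ]
```

View pics/c1.png

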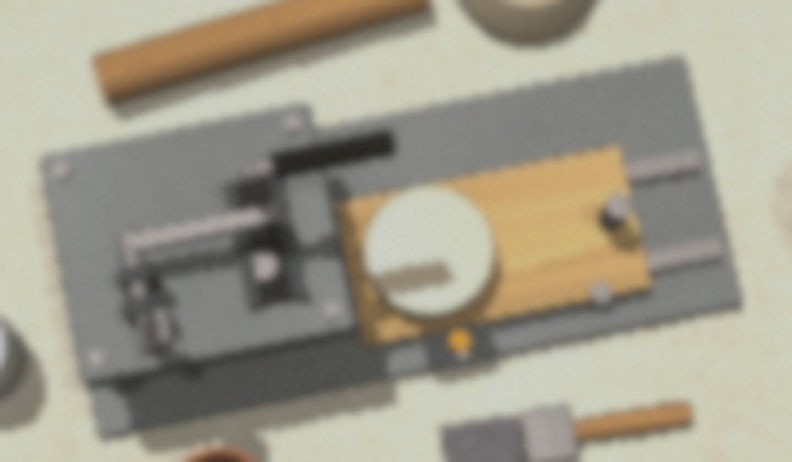

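```bash
cat >> h.py <<'E'
def toW(p,press): # press mm->world m
    x,y,th=press; p=np.atleast_2d(p).astype(float)/1000; c,s=np.cos(th),np.sin(th)
    return np.stack([x+c*p[:,0]-s*p[:,1],y+s*p[:,0]+c*p[:,1],p[:,2]],-1)
def toP(w,press):
    x,y,th=press; w=np.atleast_2d(w).astype(float); c,s=np.cos(th),np.sin(th); a=w[:,0]-x;b=w[:,1]-y
    return np.stack([c*a+s*b,-s*a+c*b,w[:,2]],-1)*1000
E
python3 - <<'E'
from h import *
from scipy.optimize import least_squares
d=np.load("top0.npz"); W=cloud(d)
px=np.array([(42,157),(307,105),(355,330),(90,383),(685,58),(742,305)])/4.4+[165-.4,120-.4]
P=np.array([(110,240,145),(110,45,145),(-55,45,145),(-55,240,145),(100,-250,14),(-100,-250,14)])
f=lambda q:(proj(d,toW(P,q))-px).ravel()
r=least_squares(f,[.6,0,.2],loss="soft_l1"); print(r.x,np.degrees(r.x[2]),r.fun.round(1).reshape(-1,2))
q=r.x; np.save("press.npy",q)
m=d["depth"]>0
P=toP(W.reshape(-1,3),q); 
s=m.ravel()&(P[:,2]>85)&(P[:,2]<105)&(abs(P[:,0])<40)&(P[:,1]<-100)&(P[:,1]>-230); print("post",P[s].round())
s=m.ravel()&(P[:,2]>200)&(P[:,2]<290)&(P[:,1]<100)&(P[:,1]>-50)&(abs(P[:,0])<120); print("handle",P[s].mean(0),P[s].min(0),P[s].max(0))
s=m.ravel()&(P[:,2]>190)&(P[:,2]<260)&(P[:,1]>130)&(P[:,1]<240)&(P[:,0]<0)&(P[:,0]>-80); print("tab",P[s].mean(0),P[s].min(0),P[s].max(0))
s=m.ravel()&(P[:,2]>142)&(P[:,2]<149)&(P[:,0]>-80)&(P[:,0]<140)&(P[:,1]>0)&(P[:,1]<280); print("head",np.percentile(P[s],[1,99],axis=0))
s=m.ravel()&(P[:,2]>33)&(P[:,2]<40)&(abs(P[:,0])<70)&(P[:,1]<0)&(P[:,1]>-260); print("carrier",np.percentile(P[s],[1,50,99],axis=0))
dd=np.load("scene0.npz")
print("scene handle, tab, post", proj(dd,toW([(42,40,265),(-40,165,240),(0,-190,97)],q))/.64)
E
```

```text
[ 0.59192614 -0.01142143  0.26009332] 14.90224937161725 [[-1.4  0.4]
 [-0.2 -2.6]
 [ 1.5 -2.4]
 [-0.7  0.7]
 [-0.1  0.4]
 [ 2.5  0.7]]
post [[  -3. -158.  102.]
 [  -4. -151.   99.]
 [  -5. -154.  101.]
 [  -4. -158.   95.]
 [  -6. -161.   98.]
 [  -7. -164.  101.]
 [  -7. -151.  100.]
 [  -7. -154.   98.]
 [  -8. -157.   99.]
 [  -8. -161.   94.]
 [ -10. -163.  101.]
 [ -10. -166.   98.]
 [  -7. -148.   88.]
 [ -10. -149.  103.]
 [ -11. -153.   99.]
 [ -10. -157.   92.]
 [ -12. -160.   96.]
 [ -13. -162.  102.]
 [ -14. -165.  102.]
 [ -11. -147.   90.]
 [ -13. -149.  100.]
 [ -14. -152.   99.]
 [ -15. -155.  101.]
 [ -14. -159.   92.]
 [ -15. -163.   91.]
 [ -13. -147.   86.]
 [ -15. -149.   92.]
 [ -16. -152.   95.]
 [ -17. -155.   95.]
 [ -18. -158.   94.]
 [ -20. -160.  102.]
 [ -17. -149.   86.]
 [ -19. -152.   91.]
 [ -19. -155.   89.]
 [ -22. -156.  101.]]
handle [ 36.05077056  53.45656532 266.09851364] [ 20.14644968   1.94244768 200.04564573] [ 47.4539313   99.71742921 282.07799231]
tab [-30.03642769 184.69849301 211.36232973] [-51.58413798 169.9431129  190.01559572] [ -0.6435995  201.29461687 246.62103994]
head [[-54.78761729  49.54397334 142.14231642]
 [107.95428686 238.2086519  148.90915318]]
carrier [[ -64.71619731 -175.75215947   33.17184739]
 [ -18.02888292 -110.28396446   36.86259369]
 [  45.66127783   -9.54255493   39.9101093 ]]
scene handle, tab, post [[391.26185693 280.145003  ]
 [470.85933014 277.74917014]
 [290.81193363 316.77543895]]
```

Run:
```python
from h import *
from scipy.optimize import least_squares
d=np.load("top0.npz"); W=cloud(d); m=(d["depth"]>0).ravel(); Wf=W.reshape(-1,3)
q=np.load("press.npy")
def edges(q):
    P=toP(Wf,q)
    s=m&(abs(P[:,2]-145)<6)&(P[:,0]>-80)&(P[:,0]<140)&(P[:,1]>20)&(P[:,1]<280); H=P[s]
    s=m&(P[:,2]>88)&(P[:,2]<105)&(abs(P[:,0])<40)&(P[:,1]<-100)&(P[:,1]>-230); Q=P[s]
    s=m&(abs(P[:,2]-37)<4)&(abs(P[:,0])<80)&(P[:,1]<-70)&(P[:,1]>-260); C=P[s]
    return P,H,Q,C
def cost(q):
    P,H,Q,C=edges(q)
    # points outside head rect penalised + centre of mass edges
    o=[]
    for yb in range(60,230,15):   # x extent per y strip
        h=H[abs(H[:,1]-yb)<8]; o+=[np.percentile(h[:,0],2)+55-2, np.percentile(h[:,0],98)-110+2]
    for xb in range(-40,100,15):
        h=H[abs(H[:,0]-xb)<8]; o+=[np.percentile(h[:,1],2)-45-2, np.percentile(h[:,1],98)-240+2]
    o+=[3*Q[:,0].mean()]*3
    return np.array(o)
r=least_squares(cost,q,loss="soft_l1",f_scale=3,diff_step=3e-3); print(r.x,np.degrees(r.x[2])); print(cost(r.x).round(1))
q=r.x; np.save("press.npy",q)
P,H,Q,C=edges(q)
print("post",np.median(Q,0),Q.min(0),Q.max(0))
for yb in (-150,-130,-110,-90): c=C[abs(C[:,1]-yb)<8]; print("carrier x",np.percentile(c[:,0],[2,98]))
print("carrier -y end",[np.percentile(C[abs(C[:,0]-x)<6][:,1],2) for x in(-30,20,40)])
s=m&(P[:,2]>250)&(P[:,2]<290)&(P[:,1]<85)&(P[:,1]>-50)&(abs(P[:,0])<120); print("handle",P[s].mean(0),P[s].min(0),P[s].max(0))
s=m&(P[:,2]>215)&(P[:,2]<260)&(P[:,1]>130)&(P[:,1]<240)&(P[:,0]<0)&(P[:,0]>-80); print("tab",P[s].mean(0),P[s].min(0),P[s].max(0))
B=np.array([(685,58),(742,305)])/4.4+[164.6,119.6]
print("base corners",toP([ray(d,*b,.014) for b in B],q))
dd=np.load("scene0.npz"); im=cv2.resize(dd["image"][:,:,::-1],(1600,1200))
ca=15+0;a=.35
pts=[(42,0,265),(42,80,265),(42,95,115),(42,95,265),(-40,185,187),(-40,185-56*np.sin(a),187+56*np.cos(a)),(0,-155,37),(0,-155,97)]+[(x,y,145) for x in(-55,110) for y in(45,240)]
for u in proj(dd,toW(pts,q))/.32: cv2.circle(im,tuple(u.astype(int)),3,(0,0,255),-1)
cv2.imwrite("pics/s1.png",im[500:900,450:1150])
```

```text
[ 0.58474194 -0.01175695  0.23088498] 13.228735146380982
[ 1.5 -0.8  1.4  0.3  1.3  1.2  1.5  0.6  2.3  0.9  2.7  1.1  2.2  1.
  3.5  0.1  1.6  1.7  1.8  1.7  2.6 -0.6  3.5  0.3  3.6 -0.2  3.  -1.9
  4.2 -2.   3.1 -2.8  2.8 -1.4  1.3 -1.4  2.8 -2.5 12.1 -1.6  7.6 -2.3
  4.1 -2.9  0.1  0.1  0.1]
post [   0.58886516 -158.25502      98.11234074] [ -10.1009001  -167.86331669   88.10906337] [   9.15808759 -148.87710253  102.51046602]
carrier x [-49.25314004  52.58374965]
carrier x [-52.16402509  53.74831514]
carrier x [-51.71168811  54.33698375]
carrier x [-51.9103591   51.42665645]
carrier -y end [np.float64(-174.80353899717062), np.float64(-176.85555398228644), np.float64(-175.76218347418344)]
handle [ 42.39129952  42.42177268 272.34515563] [ 33.9647996    1.61297754 262.2299816 ] [ 52.59445267  84.88449047 282.07799231]
tab [-38.07084703 174.41069556 234.93472889] [-49.71264369 167.61923872 217.24210031] [-25.26349904 182.27902252 246.62103994]
base corners [[ 115.76577468 -248.89651246   14.        ]
 [ -81.47106059 -246.37704171   14.        ]]
```

View pics/s1.png

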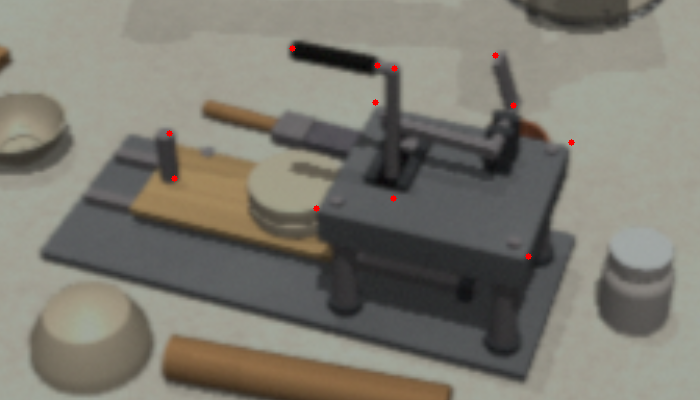

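The overlay matches the handle, tab and post to within a few mm, with the post at y≈-158. Next I'll work out the waypoints and check where the bystanders are.

```bash
cat >> h.py <<'E'
from scipy.spatial.transform import Rotation as Rn
def plan(p,yaw_off,tilt=0,note=""):
    """p: TCP target in press mm; tool down, tool x at world yaw=press+yaw_off deg, tilt about press y (deg, + leans tool z to +x)"""
    from rig import observe
    s=observe(); q=np.load("press.npy"); R=Rn.from_euler("xyz",s["tool_rot"],degrees=True)
    Rt=Rn.from_euler("z",q[2])*Rn.from_euler("y",-tilt,degrees=True)*Rn.from_euler("z",yaw_off,degrees=True)*Rn.from_euler("x",180,degrees=True)
    rv=(R.inv()*Rt).as_rotvec(degrees=True); w=toW(p,q)[0]; dw=w-s["tool_pos"]
    print(note,"t",round(s["t"],2),"TCP press mm",toP(s["tool_pos"],q)[0].round(1),"target world",w.round(3),"rot",rv.round(1),
      "| shift now-axes(40mm)",(R.inv().apply(dw)/.04).round(2),"| after-rot axes",(Rt.inv().apply(dw)/.04).round(2),"F",s["wrist_force"].round(1),"gap",round(s["finger_gap"]*1000,1),"q",s["qpos"].round(0))
E
python3 - <<'E'
from h import *
q=np.load("press.npy"); d=np.load("top0.npz"); W=cloud(d)
for n,u,v,z in(("bowl",565,260,.04),("bowl2",445,175,.04),("cup",337,362,.06),("jar",248,312,.08),("brush",460,343,.01)): print(n,toP(ray(d,u*.64,v*.64,z),q).round())
plan((0,-210,240),-90,note="pre high"); plan((0,-210,72),-90);
E
```

```text
bowl [[ -31. -352.   40.]]
bowl2 [[ 205. -143.   40.]]
cup [[-141.  163.   60.]]
jar [[ -5. 320.  80.]]
brush [[-153.  -96.   10.]]
pre high t 0.1 TCP press mm [-543.5 -478.8  238.6] target world [ 0.633 -0.216  0.24 ] rot [  0.1   0.1 -87.9] | shift now-axes(40mm) [-13.82   6.22  -0.03] | after-rot axes [ -6.72 -13.59  -0.04] F [ 0.3 -0.8  0.4] gap 86.8 q [-60.  22.   0.  -0. -68. -15.]
 t 0.1 TCP press mm [-543.5 -478.8  238.6] target world [ 0.633 -0.216  0.072] rot [  0.1   0.1 -87.9] | shift now-axes(40mm) [-13.83   6.21   4.17] | after-rot axes [ -6.72 -13.59   4.16] F [ 0.3 -0.8  0.4] gap 86.8 q [-60.  22.   0.  -0. -68. -15.]
```

{"api": "step_arm", "payload": {"rows": [[0,0,0,0,0,-9.8,0],[0,0,0,0,0,-9.8,0],[0,0,0,0,0,-9.8,0],[0,0,0,0,0,-9.8,0],[0,0,0,0,0,-9.8,0],[0,0,0,0,0,-9.8,0],[0,0,0,0,0,-9.8,0],[0,0,0,0,0,-9.8,0],[0,0,0,0,0,-9.5,0]]}}

```text
t: 1.23
tool_pos: [0.1653, -0.6024, 0.2389]
tool_rot: [180.0, 0.1, -76.5]
wrist_force: [0.1, -0.2, 0.4]
finger_gap: 0.0052
```

{"api": "step_arm", "payload": {"rows": [[-0.48,-0.97,0,0,0,0,0],[-0.48,-0.97,0,0,0,0,0],[-0.48,-0.97,0,0,0,0,0],[-0.48,-0.97,0,0,0,0,0],[-0.48,-0.97,0,0,0,0,0],[-0.48,-0.97,0,0,0,0,0],[-0.48,-0.97,0,0,0,0,0],[-0.48,-0.97,0,0,0,0,0],[-0.48,-0.97,0,0,0,0,0],[-0.48,-0.97,0,0,0,0,0],[-0.48,-0.97,0,0,0,0,0],[-0.48,-0.97,0,0,0,0,0],[-0.48,-0.97,0,0,0,0,0],[-0.48,-0.97,0,0,0,0,0],[0,0,0,0,0,0,0]]}}

```text
t: 3.1
tool_pos: [0.6341, -0.2144, 0.2379]
tool_rot: [179.9, 0.1, -76.6]
wrist_force: [-1.1, 0.1, -0.2]
finger_gap: 0.0003
```

```bash
python3 -c "
from h import *
plan((0,-210,72),-90)"
```

```text
t 3.1 TCP press mm [   1.7 -208.6  237.9] target world [ 0.633 -0.216  0.072] rot [0.1 0.1 0.2] | shift now-axes(40mm) [0.04 0.04 4.15] | after-rot axes [0.04 0.04 4.15] F [-1.1  0.1 -0.2] gap 0.3 q [ -5.  27.   7.  -0. -71.  18.]
```

{"api": "step_arm", "payload": {"rows": [[0,0.04,0.8,0,0,0,0],[0,0,0.85,0,0,0,0],[0,0,0.85,0,0,0,0],[0,0,0.85,0,0,0,0],[0,0,0.8,0,0,0,0],[0,0,0,0,0,0,0]]}}

```text
t: 3.85
tool_pos: [0.6281, -0.2173, 0.0705]
tool_rot: [179.6, 0.2, -76.8]
wrist_force: [-0.7, 0.2, -0.4]
finger_gap: 0.0006
```

Run:
```python
from h import *
from rig import optics
plan((0,-60,72),-90)
a=optics.get_image("scene");b=optics.get_image("top")
A=cv2.resize(a["image"][180:290,140:340,::-1],(800,440),interpolation=cv2.INTER_CUBIC)
cv2.imwrite("pics/pre.png",cv2.convertScaleAbs(A,alpha=1.5))
```

```text
t 3.85 TCP press mm [  -4.8 -210.    70.5] target world [ 0.598 -0.07   0.072] rot [ 0.4  0.2 -0.1] | shift now-axes(40mm) [-3.75 -0.12 -0.03] | after-rot axes [-3.75 -0.12 -0.04] F [-0.7  0.2 -0.4] gap 0.6 q [ -5.  35.  -5.  -0. -51.  18.]
```

View pics/pre.png

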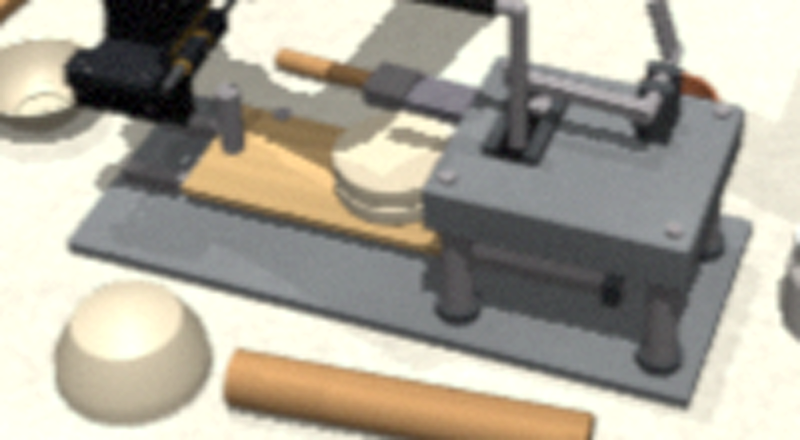

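The view shows the closed gripper at about (150,90), on the near side of the post (230,118), with the mould at (385,165). I'll push now.

{"api": "step_arm", "payload": {"rows": [[-0.2,-0.12,0,0,0,0,0],[-0.2,0,0,0,0,0,0],[-0.2,0,0,0,0,0,0],[-0.15,0,0,0,0,0,0],[-0.15,0,0,0,0,0,0],[-0.15,0,0,0,0,0,0],[-0.15,0,0,0,0,0,0],[-0.15,0,0,0,0,0,0]]}}

```text
t: 4.95
tool_pos: [0.6236, -0.163, 0.0738]
tool_rot: [-180.0, -0.0, -76.8]
wrist_force: [1.4, -2.6, 2.2]
finger_gap: 0.0007
```

{"api": "step_arm", "payload": {"rows": [[-0.15,0,0,0,0,0,0],[-0.15,0,0,0,0,0,0],[-0.15,0,0,0,0,0,0],[-0.15,0,0,0,0,0,0],[-0.15,0,0,0,0,0,0],[-0.15,0,0,0,0,0,0],[-0.15,0,0,0,0,0,0],[-0.15,0,0,0,0,0,0],[-0.15,0,0,0,0,0,0],[-0.15,0,0,0,0,0,0],[-0.15,0,0,0,0,0,0],[-0.15,0,0,0,0,0,0],[-0.15,0,0,0,0,0,0],[-0.1,0,0,0,0,0,0]]}}

```text
t: 6.7
tool_pos: [0.6045, -0.0837, 0.0735]
tool_rot: [180.0, -0.0, -76.7]
wrist_force: [2.7, -4.7, -0.9]
finger_gap: 0.0005
```

```bash
python3 -c "
from h import *
plan((0,-60,72),-90)"
```

```text
t 6.7 TCP press mm [  2.8 -74.6  73.5] target world [ 0.598 -0.07   0.072] rot [ 0. -0.  0.] | shift now-axes(40mm) [-0.36  0.07  0.04] | after-rot axes [-0.36  0.07  0.04] F [ 2.7 -4.7 -0.9] gap 0.5 q [  7.  30. -13.   0. -47.   6.]
```

{"api": "step_arm", "payload": {"rows": [[-0.1,0,0,0,0,0,0],[-0.1,0,0,0,0,0,0],[-0.1,0,0,0,0,0,0]]}}

```text
t: 7.08
tool_pos: [0.6015, -0.0714, 0.0735]
tool_rot: [180.0, 0.0, -76.8]
wrist_force: [1.4, -1.6, -0.3]
finger_gap: 0.0007
```

{"api": "step_arm", "payload": {"rows": [[-0.07,0,0,0,0,0,0],[0,0,0,0,0,0,0]]}}

```text
t: 7.32
tool_pos: [0.6015, -0.0708, 0.0736]
tool_rot: [180.0, -0.1, -76.7]
wrist_force: [4.4, -10.1, -3.2]
finger_gap: 0.0001
```

{"api": "step_arm", "payload": {"rows": [[-0.05,0,0,0,0,0,0],[0,0,0,0,0,0,0]]}}

```text
t: 7.58
tool_pos: [0.6014, -0.0706, 0.0737]
tool_rot: [180.0, -0.3, -76.7]
wrist_force: [6.4, -17.1, -5.0]
finger_gap: 0.0003
```

The push force rose to about 18 N with no further movement, so the carrier is at the end stop. I'll back off, rise and turn for the catch.

{"api": "step_arm", "payload": {"rows": [[0.3,0,0,0,0,0,0],[0.6,0,0,0,0,0,0],[0.3,0,-0.7,0,0,0,0],[0,0,-1,0,0,0,0],[0,0,-1,0,0,0,0],[0,0,-1,0,0,0,0],[0,0,-1,0,0,0,0],[0,0,-1,0,0,0,0],[0,0,-1,0,0,0,0],[0,0,-0.5,0,0,0,0]]}}

```text
t: 8.82
tool_pos: [0.6115, -0.113, 0.3641]
tool_rot: [-179.8, 0.0, -76.7]
wrist_force: [0.4, -0.0, 0.3]
finger_gap: 0.0008
```

{"api": "step_arm", "payload": {"rows": [[0,0,0,0,0,10,0],[0,0,0,0,0,10,0],[0,0,0,0,0,10,0],[0,0,0,0,0,10,0],[0,0,0,0,0,10,0],[0,0,0,0,0,10,0],[0,0,0,0,0,10,0],[0,0,0,0,0,10,0],[0,0,0,0,0,10,0],[0,0,0,0,0,0,0]]}}

```text
t: 10.07
tool_pos: [0.6111, -0.1131, 0.3612]
tool_rot: [179.9, -0.1, -166.6]
wrist_force: [-0.1, 0.5, 0.0]
finger_gap: 0.0004
```

Run:
```python
from h import *
from rig import optics
plan((-40,130,360),180)
plan((-40,130,231),180)
a=optics.get_image("top"); W=cloud(a); q=np.load("press.npy")
P=toP(W.reshape(-1,3),q); m=(a["depth"]>0).ravel()
s=m&(P[:,2]>88)&(P[:,2]<105)&(abs(P[:,0])<40)&(P[:,1]<40)&(P[:,1]>-230); print("post",s.sum(),np.median(P[s],0))
s=m&(P[:,2]>250)&(P[:,2]<290)&(P[:,1]<85)&(P[:,1]>-50)&(abs(P[:,0])<120); print("handle",s.sum(),P[s].mean(0))
s=m&(P[:,2]>215)&(P[:,2]<260)&(P[:,1]>130)&(P[:,1]<240)&(P[:,0]<0)&(P[:,0]>-80); print("tab",s.sum(),P[s].mean(0),P[s].min(0),P[s].max(0))
```

```text
t 10.07 TCP press mm [   2.5 -104.7  361.2] target world [0.516 0.106 0.36 ] rot [ 0.1 -0.1  0.2] | shift now-axes(40mm) [1.05 5.87 0.04] | after-rot axes [1.06 5.87 0.03] F [-0.1  0.5  0. ] gap 0.4 q [  4.  19.  13.  -0. -84. -81.]
 t 10.07 TCP press mm [   2.5 -104.7  361.2] target world [0.516 0.106 0.231] rot [ 0.1 -0.1  0.2] | shift now-axes(40mm) [1.04 5.87 3.26] | after-rot axes [1.06 5.87 3.25] F [-0.1  0.5  0. ] gap 0.4 q [  4.  19.  13.  -0. -84. -81.]
post 28 [  0.54815105 -38.5257152   96.2860083 ]
handle 9 [ 41.13389547   3.47843724 271.77387001]
tab 41 [-38.59268924 174.34190931 235.95799423] [-49.29948934 167.6392203  216.46709114] [-26.01753057 182.31836197 245.91359173]
```

{"api": "step_arm", "payload": {"rows": [[0.17,0.84,0,0,0,0,0],[0.17,0.84,0,0,0,0,0],[0.17,0.84,0,0,0,0,0],[0.17,0.84,0,0,0,0,0],[0.17,0.84,0,0,0,0,0],[0.1,0.84,0,0,0,0,0],[0.1,0.83,0,0,0,0,0],[0,0,0,0,0,0,0]]}}

```text
t: 11.12
tool_pos: [0.5161, 0.1067, 0.3617]
tool_rot: [180.0, -0.0, -166.4]
wrist_force: [0.6, 0.0, -0.9]
finger_gap: 0.0002
```

{"api": "step_arm", "payload": {"rows": [[0,0,0.8,0,0,0,0],[0,0,0.8,0,0,0,0],[0,0,0.8,0,0,0,0],[0,0,0.8,0,0,0,0],[0,0,0,0,0,0,0]]}}

```text
t: 11.75
tool_pos: [0.5157, 0.1038, 0.2313]
tool_rot: [-179.9, -0.4, -166.7]
wrist_force: [1.1, 0.1, 0.9]
finger_gap: 0.0005
```

```bash
python3 -c "
from h import *
plan((-40,181,231),180)"
```

```text
t 11.75 TCP press mm [-40.8 128.3 231.3] target world [0.504 0.155 0.231] rot [-0.1 -0.4  0. ] | shift now-axes(40mm) [-0.02  1.32  0.01] | after-rot axes [-0.02  1.32  0.01] F [1.1 0.1 0.9] gap 0.5 q [  29.   13.  -14.   -0.  -64. -106.]
```

{"api": "step_arm", "payload": {"rows": [[0,0.15,0,0,0,0,0],[0,0.15,0,0,0,0,0],[0,0.15,0,0,0,0,0],[0,0.15,0,0,0,0,0],[0,0.15,0,0,0,0,0],[0,0.15,0,0,0,0,0],[0,0.15,0,0,0,0,0],[0,0.15,0,0,0,0,0],[0,0.1,0,0,0,0,0]]}}

```text
t: 12.88
tool_pos: [0.5052, 0.156, 0.2333]
tool_rot: [-180.0, 0.0, -166.8]
wrist_force: [2.4, -2.1, -0.2]
finger_gap: 0.0002
```

{"api": "step_arm", "payload": {"rows": [[0,0.08,0,0,0,0,0],[0,0.08,0,0,0,0,0],[0,0.05,0,0,0,0,0]]}}

```text
t: 13.25
tool_pos: [0.5027, 0.1638, 0.2331]
tool_rot: [-180.0, -0.1, -166.8]
wrist_force: [0.4, -3.2, -0.3]
finger_gap: 0.0003
```

{"api": "step_arm", "payload": {"rows": [[0,0.06,0,0,0,0,0],[0,0.04,0,0,0,0,0]]}}

```text
t: 13.5
tool_pos: [0.502, 0.1679, 0.2335]
tool_rot: [180.0, -0.0, -166.8]
wrist_force: [-0.5, -2.6, -0.3]
finger_gap: 0.0007
```

```bash
python3 -c "
from h import *
plan((-40,190,231),180)"
```

```text
t 13.5 TCP press mm [-39.4 193.8 233.5] target world [0.502 0.164 0.231] rot [ 0. -0.  0.] | shift now-axes(40mm) [ 0.02 -0.09  0.06] | after-rot axes [ 0.02 -0.09  0.06] F [-0.5 -2.6 -0.3] gap 0.7 q [  36.   13.  -13.   -0.  -64. -113.]
```

{"api": "step_arm", "payload": {"rows": [[0,0.06,0,0,0,0,0],[0,0.06,0,0,0,0,0]]}}

```text
t: 13.75
tool_pos: [0.5012, 0.1726, 0.2337]
tool_rot: [180.0, 0.0, -166.8]
wrist_force: [0.9, -4.2, 0.9]
finger_gap: 0.0002
```

{"api": "step_arm", "payload": {"rows": [[0,0.06,0,0,0,0,0],[0,0.06,0,0,0,0,0]]}}

```text
t: 14.0
tool_pos: [0.5007, 0.174, 0.2343]
tool_rot: [-179.6, -0.1, -166.7]
wrist_force: [5.5, -15.1, 1.4]
finger_gap: 0.0003
```

{"api": "step_arm", "payload": {"rows": [[0,0.06,0,0,0,0,0],[0,0,0,0,0,0,0]]}}

```text
t: 14.25
tool_pos: [0.5005, 0.1744, 0.2347]
tool_rot: [-179.4, -0.1, -166.8]
wrist_force: [7.4, -18.3, 2.6]
finger_gap: 0.0007
```

{"api": "step_arm", "payload": {"rows": [[0,-0.4,0,0,0,0,0],[0,-0.5,0,0,0,0,0],[0,0,-0.8,0,0,0,0],[0,0,-0.9,0,0,0,0],[0,0,-0.9,0,0,0,0],[0,0,-0.9,0,0,0,50],[0,-0.8,-0.6,0,0,-10,50],[0,0,0,0,0,-10,50],[0,0,0,0,0,-10,50],[0,0,0,0,0,-10,50],[0,0,0,0,0,-10,50],[0,0,0,0,0,-10,50],[0,0,0,0,0,-10,50],[0,0,0,0,0,-10,50],[0,0,0,0,0,-10,50],[0,0,0,0,0,0,50]]}}

```text
t: 16.25
tool_pos: [0.5152, 0.1133, 0.3975]
tool_rot: [-180.0, 0.1, -76.9]
wrist_force: [-0.3, 0.5, 1.5]
finger_gap: 0.05
```

Run:
```python
from h import *
from rig import optics
plan((42,38,370),-90)
plan((42,38,267),-90)
a=optics.get_image("scene"); q=np.load("press.npy"); im=cv2.resize(a["image"][:,:,::-1],(1600,1200))
b=1.1-.35
for u in proj(a,toW([(-40,185,187),(-40,185+56*np.sin(b),187+56*np.cos(b)),(26,185-105*np.cos(1.1),187+105*np.sin(1.1)),(42,0,265),(42,80,265),(0,-40,97)],q))/.32: cv2.circle(im,tuple(u.astype(int)),3,(0,0,255),-1)
cv2.imwrite("pics/s2.png",cv2.convertScaleAbs(im[400:900,450:1150],alpha=1.4))
W=cloud(a);P=toP(W.reshape(-1,3),q); m=(a["depth"]>0).ravel()
s=m&(P[:,2]>215)&(P[:,2]<260)&(P[:,1]>130)&(P[:,1]<260)&(P[:,0]<0)&(P[:,0]>-80); print("tab",s.sum(),P[s].mean(0),P[s].max(0))
```

```text
t 16.25 TCP press mm [-39.1 137.7 397.5] target world [0.617 0.035 0.37 ] rot [-0.   0.1 -0.1] | shift now-axes(40mm) [ 2.49 -2.03  0.69] | after-rot axes [ 2.49 -2.03  0.69] F [-0.3  0.5  1.5] gap 50.0 q [ 30.   8.   4.  -0. -86. -17.]
 t 16.25 TCP press mm [-39.1 137.7 397.5] target world [0.617 0.035 0.267] rot [-0.   0.1 -0.1] | shift now-axes(40mm) [ 2.49 -2.03  3.26] | after-rot axes [ 2.49 -2.03  3.26] F [-0.3  0.5  1.5] gap 50.0 q [ 30.   8.   4.  -0. -86. -17.]
tab 41 [-32.15381811 214.02688262 224.03672212] [-18.39494166 222.73542856 232.07542316]
```

View pics/s2.png

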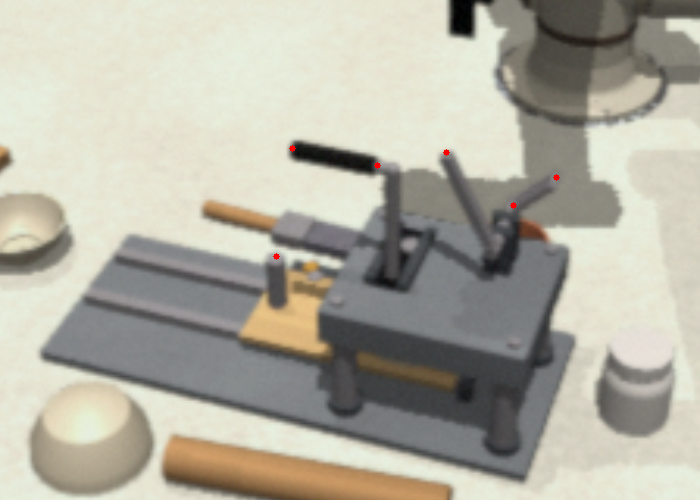

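The catch is over: the tab tip (555,178) and bar tip (447,152) both match the 1.1 rad marks. The mould is home, and the handle is still at rest from (293,148) to (377,166). Next I'll go over the handle, descend and grip it.

{"api": "step_arm", "payload": {"rows": [[0.62,-0.51,0,0,0,0,50],[0.62,-0.51,0,0,0,0,50],[0.62,-0.51,0,0,0,0,50],[0.62,-0.5,0,0,0,0,50],[0,0,0,0,0,0,50],[0,0,0.6,0,0,0,50],[0,0,0,0,0,0,50]]}}

```text
t: 17.18
tool_pos: [0.6157, 0.0356, 0.3718]
tool_rot: [179.8, 0.0, -76.8]
wrist_force: [0.1, -0.4, 0.5]
finger_gap: 0.0499
```

```bash
python3 -c "
from h import *
plan((42,38,262),-90)"
```

```text
t 17.18 TCP press mm [ 41.   39.  371.8] target world [0.617 0.035 0.262] rot [ 0.2  0.  -0. ] | shift now-axes(40mm) [ 0.03 -0.04  2.74] | after-rot axes [ 0.03 -0.03  2.75] F [ 0.1 -0.4  0.5] gap 49.9 q [ 18.  18.  13.  -0. -85.  -5.]
```

{"api": "step_arm", "payload": {"rows": [[0,-0.03,0.6,0,0,0,50],[0,0,0.6,0,0,0,50],[0,0,0.55,0,0,0,50],[0,0,0.5,0,0,0,50],[0,0,0.5,0,0,0,50],[0,0,0,0,0,0,50],[0,0,0,0,0,0,50]]}}

```text
t: 18.05
tool_pos: [0.6186, 0.0358, 0.2653]
tool_rot: [-179.9, -0.0, -76.7]
wrist_force: [0.1, -0.3, 0.9]
finger_gap: 0.0501
```

Run:
```python
from h import *
from rig import optics
plan((42,38,263),-90)
a=optics.get_image("scene"); cv2.imwrite("pics/g1.png",cv2.convertScaleAbs(cv2.resize(a["image"][140:250,190:340,::-1],(750,550),interpolation=cv2.INTER_CUBIC),alpha=1.5))
```

```text
t 18.05 TCP press mm [ 43.9  38.6 265.3] target world [0.617 0.035 0.263] rot [-0.1 -0.   0. ] | shift now-axes(40mm) [0.01 0.05 0.06] | after-rot axes [0.01 0.05 0.06] F [ 0.1 -0.3  0.9] gap 50.1 q [ 18.  21.   2.   0. -71.  -5.]
```

View pics/g1.png

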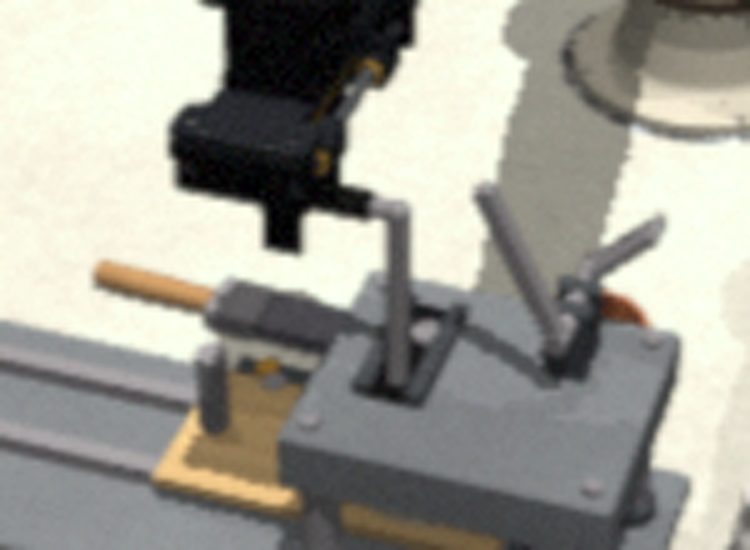

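The handle runs between the open jaws: the finger is at (285,225) and the handle leaves the gripper at (360,203). I'll close and compute the arc rows.

{"api": "step_arm", "payload": {"rows": [[0,0.04,0.05,0,0,0,50],[0,0,0,0,0,0,18],[0,0,0,0,0,0,10],[0,0,0,0,0,0,10],[0,0,0,0,0,0,10],[0,0,0,0,0,0,10]]}}

```text
t: 18.85
tool_pos: [0.617, 0.0353, 0.2616]
tool_rot: [-179.9, -0.0, -76.8]
wrist_force: [2.6, -0.2, -0.3]
finger_gap: 0.017
```

Run:
```python
from h import *
plan((42,38,263),-90)
q=np.load("press.npy")
def pose(th):
    Rt=Rn.from_euler("z",q[2])*Rn.from_euler("y",-np.degrees(th)*.5,degrees=True)*Rn.from_euler("z",-90,degrees=True)*Rn.from_euler("x",180,degrees=True)
    w=toW((42-150*np.sin(th),38,115+150*np.cos(th)),q)[0]-Rt.apply([0,0,-.002])
    return w,Rt
T=np.linspace(0,.95,13)
for a,b in zip(T,T[1:]):
    wa,Ra=pose(a);wb,Rb=pose(b)
    print((Ra.inv().apply(wb-wa)/.04).round(2),(Ra.inv()*Rb).as_rotvec(degrees=True).round(2))
print(toP(pose(.95)[0],q))
```

```text
t 18.85 TCP press mm [ 42.2  38.4 261.6] target world [0.617 0.035 0.263] rot [-0.1 -0.   0. ] | shift now-axes(40mm) [ 0.01  0.01 -0.04] | after-rot axes [ 0.01  0.01 -0.04] F [ 2.6 -0.2 -0.3] gap 17.0 q [ 18.  21.   1.   0. -71.  -5.]
[0.   0.29 0.01] [ 2.27  0.   -0.  ]
[0.   0.29 0.02] [2.27 0.   0.  ]
[-0.    0.29  0.04] [2.27 0.   0.  ]
[0.   0.29 0.05] [ 2.27  0.   -0.  ]
[-0.    0.29  0.06] [2.27 0.   0.  ]
[0.   0.29 0.07] [ 2.27 -0.   -0.  ]
[-0.    0.28  0.08] [2.27 0.   0.  ]
[0.   0.28 0.09] [ 2.27  0.   -0.  ]
[-0.    0.28  0.1 ] [2.27 0.   0.  ]
[-0.    0.27  0.11] [ 2.27  0.   -0.  ]
[0.   0.27 0.13] [2.27 0.   0.  ]
[-0.    0.26  0.14] [ 2.27  0.   -0.  ]
[[-79.09764882  38.         200.47387798]]
```

{"api": "step_arm", "payload": {"rows": [[0,0.15,0,1.1,0,0,10],[0,0.14,0.01,1.17,0,0,10],[0,0.29,0.02,2.27,0,0,10],[0,0.29,0.04,2.27,0,0,10],[0,0.29,0.05,2.27,0,0,10],[0,0,0,0,0,0,10]]}}

```text
t: 19.6
tool_pos: [0.5723, 0.0252, 0.2554]
tool_rot: [-170.5, 0.0, -76.7]
wrist_force: [6.9, 3.3, -0.6]
finger_gap: 0.0169
```

```bash
python3 -c "
from h import *
th=.95*4/12
plan((42-150*np.sin(th),38,113+150*np.cos(th)),-90,np.degrees(th)/2)"
```

```text
t 19.6 TCP press mm [ -3.7  38.8 255.4] target world [0.571 0.024 0.256] rot [-0.4  0.   0. ] | shift now-axes(40mm) [ 0.02  0.02 -0.01] | after-rot axes [ 0.02  0.02 -0.01] F [ 6.9  3.3 -0.6] gap 16.9 q [ 19.  12. -13.   1. -56.  -6.]
```

Tracking well. I'll continue to the stop, leaving the last few mm as small steps.

{"api": "step_arm", "payload": {"rows": [[0,0.29,0.06,2.27,0,0,10],[0,0.29,0.07,2.27,0,0,10],[0,0.28,0.08,2.27,0,0,10],[0,0.28,0.09,2.27,0,0,10],[0,0.28,0.1,2.27,0,0,10],[0,0.27,0.11,2.27,0,0,10],[0,0.27,0.13,2.27,0,0,10],[0,0,0,0,0,0,10]]}}

```text
t: 20.6
tool_pos: [0.5087, 0.0107, 0.2131]
tool_rot: [-154.3, 0.0, -76.6]
wrist_force: [-1.2, 4.1, 12.2]
finger_gap: 0.017
```

{"api": "step_arm", "payload": {"rows": [[0,0.13,0.07,1.1,0,0,10],[0,0.13,0.07,1.1,0,0,10],[0,0,0,0,0,0,10]]}}

```text
t: 20.98
tool_pos: [0.5018, 0.0091, 0.2039]
tool_rot: [-152.1, 0.0, -76.6]
wrist_force: [-5.2, 3.2, 16.6]
finger_gap: 0.0172
```

```bash
python3 -c "
from h import *
th=.95
plan((42-150*np.sin(th),38,113+150*np.cos(th)),-90,np.degrees(th)/2)"
```

```text
t 20.98 TCP press mm [-76.   39.2 203.9] target world [0.498 0.007 0.2  ] rot [-0.7  0.1  0.1] | shift now-axes(40mm) [0.03 0.13 0.03] | after-rot axes [0.03 0.13 0.03] F [-5.2  3.2 16.6] gap 17.2 q [ 22.   1. -42.  11. -20. -18.]
```

{"api": "step_arm", "payload": {"rows": [[0,0.07,0,0,0,0,10],[0,0.06,0,0,0,0,10],[0,0,0,0,0,0,10]]}}

```text
t: 21.35
tool_pos: [0.5005, 0.009, 0.2026]
tool_rot: [-151.8, 0.0, -76.6]
wrist_force: [9.5, 0.0, 4.5]
finger_gap: 0.0168
```

Run:
```python
from h import *
from rig import optics,observe
th=.95
plan((42-150*np.sin(th),38,113+150*np.cos(th)),-90,np.degrees(th)/2)
q=np.load("press.npy"); s=observe(); R=Rn.from_euler("xyz",s["tool_rot"],degrees=True)
g=toP(s["tool_pos"]+R.apply([0,0,-.002]),q)[0]; print("lever angle by grasp pt",np.arctan2(42-g[0],g[2]-115),np.hypot(42-g[0],g[2]-115))
f=s["wrist_force"]; fx=f[0]*np.cos(q[2])+f[1]*np.sin(q[2]); print("tangential",fx*np.cos(th)+f[2]*np.sin(th),"radial out",-fx*np.sin(th)+f[2]*np.cos(th))
a=optics.get_image("scene"); im=cv2.resize(a["image"][:,:,::-1],(2000,1500),interpolation=cv2.INTER_CUBIC)
for u in proj(a,toW([(42,95,115),(42-150*np.sin(th),95,115+150*np.cos(th)),(42-150*np.sin(th),80,115+150*np.cos(th))],q))/.256: cv2.circle(im,tuple(u.astype(int)),3,(0,0,255),-1)
cv2.imwrite("pics/l1.png",cv2.convertScaleAbs(im[580:1080,760:1460],alpha=1.5))
```

```text
t 21.35 TCP press mm [-77.2  39.5 202.6] target world [0.498 0.007 0.2  ] rot [-1.   0.1  0.2] | shift now-axes(40mm) [0.04 0.09 0.02] | after-rot axes [0.04 0.09 0.02] F [9.5 0.  4.5] gap 16.8 q [ 22.   1. -43.  12. -19. -18.]
lever angle by grasp pt 0.9311908655172643 149.79850278193862
tangential 9.059482480439108 radial out -4.915032474902203
```

View pics/l1.png

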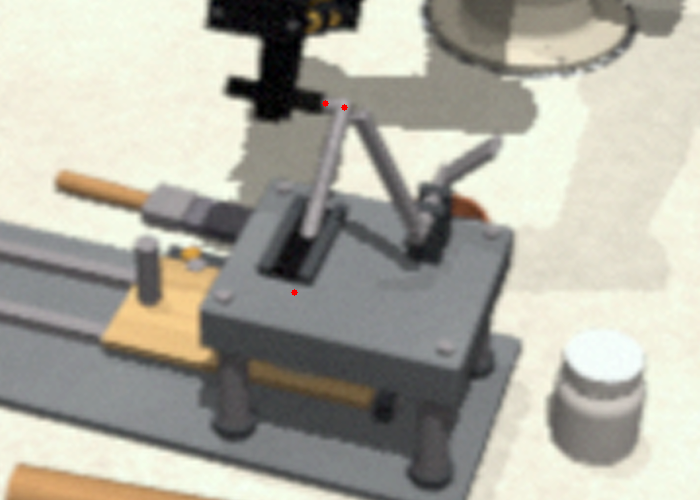

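The shaft top now sits at the 0.95 mark (344,107). The tangential force is only spring level (about 9 N), so I'll pull on firmly against the stop.

{"api": "step_arm", "payload": {"rows": [[0,0.06,0.03,0,0,0,10],[0,0,0,0,0,0,10]]}}

```text
t: 21.65
tool_pos: [0.4989, 0.0086, 0.2005]
tool_rot: [-151.8, 0.0, -76.6]
wrist_force: [7.6, 0.3, 6.6]
finger_gap: 0.0165
```

{"api": "step_arm", "payload": {"rows": [[0,0.06,0.03,0,0,0,10],[0,0,0,0,0,0,10],[0,0,0,0,0,0,10]]}}

```text
t: 22.02
tool_pos: [0.4987, 0.0086, 0.2002]
tool_rot: [-151.6, 0.0, -76.5]
wrist_force: [8.3, -1.4, 11.4]
finger_gap: 0.0168
```

```bash
cat > chk.py <<'E'
from h import *
from rig import observe
th=.95; q=np.load("press.npy"); s=observe(); R=Rn.from_euler("xyz",s["tool_rot"],degrees=True)
g=toP(s["tool_pos"]+R.apply([0,0,-.002]),q)[0]; print("lever angle",np.arctan2(42-g[0],g[2]-115),np.hypot(42-g[0],g[2]-115),s["finger_gap"],s["t"],s["qpos"].round(0))
f=s["wrist_force"]; fx=f[0]*np.cos(q[2])+f[1]*np.sin(q[2]); print("tangential",fx*np.cos(th)+f[2]*np.sin(th),"radial out",-fx*np.sin(th)+f[2]*np.cos(th))
E
python3 chk.py
```

```text
lever angle 0.9513643776449571 149.8516318318921 0.016833055657196148 22.025 [ 22.   1. -44.  13. -18. -19.]
tangential 13.78062478311457 radial out 0.37755864623669133
```

{"api": "step_arm", "payload": {"rows": [[0,0.06,0.03,0,0,0,10],[0,0,0,0,0,0,10],[0,0,0,0,0,0,10],[0,0,0,0,0,0,10],[0,0,0,0,0,0,10],[0,0,0,0,0,0,10]]}}

```text
t: 22.78
tool_pos: [0.4987, 0.0087, 0.2]
tool_rot: [-151.3, 0.1, -76.5]
wrist_force: [6.9, -3.4, 17.9]
finger_gap: 0.0172
```

```bash
python3 chk.py
python3 - <<'E'
from h import *
from rig import optics
im=[]
for n in("scene","top"):
    a=optics.get_image(n); o=np.load(n+"0.npz")
    im.append(a["image"][:,:,::-1]); 
im=[cv2.convertScaleAbs(cv2.resize(im[0][120:300,120:380],(650,450)),alpha=1.4)]
cv2.imwrite("pics/fin.png",im[0])
a=optics.get_image("scene");q=np.load("press.npy");P=toP(cloud(a).reshape(-1,3),q);m=(a["depth"]>0).ravel()
s=m&(P[:,2]>50)&(P[:,2]<100)&(abs(P[:,0])<25)&(P[:,1]<-20)&(P[:,1]>-70);print("post",P[s].mean(0))
s=m&(P[:,2]>210)&(P[:,2]<260)&(P[:,1]>195)&(P[:,1]<260)&(P[:,0]<0)&(P[:,0]>-80); print("tab",s.sum(),P[s].mean(0),P[s].max(0))
E
```

```text
lever angle 0.9528439074434727 149.79438473014994 0.01718413393010513 22.775 [ 22.   0. -44.  13. -17. -19.]
tangential 18.018046719154587 radial out 5.619810426263849
post [  7.59110979 -40.59456875  78.34432082]
tab 54 [-31.64759208 211.15343849 221.3988925 ] [-19.5072501  222.81220214 232.58322577]
```

View pics/fin.png

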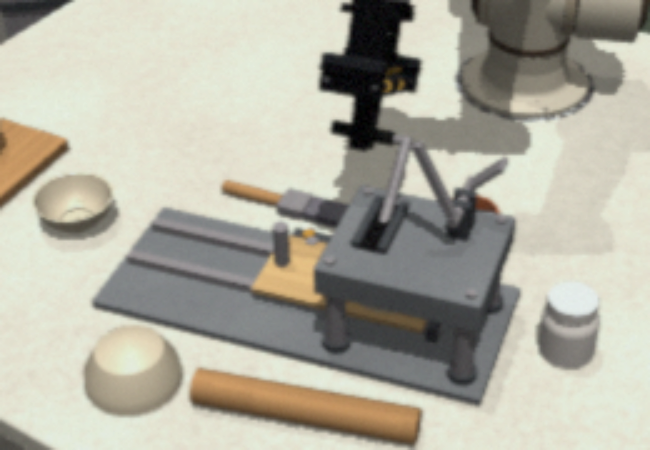

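The final view shows the handle gripped at (365,135) with the lever leaning fully towards the robot. The post is home at (281,245), the catch is over at (490,172), and the pots and brush haven't moved. I'll hand it in.

```bash
python3 -c "
from rig import job; print(job.sign_off())"; python3 chk.py
```

```text
the job is handed in; nothing more can be done
None
the job is handed in; nothing more can be done
```

The job is done and handed in at about 23 s: I pushed the mould home, flipped the catch over, then pulled the lever and am holding it fully pulled.

- **Mould:** I pushed the carrier by its post until it stopped, with about 18 N of push and no movement. The last check put the post at y ≈ -40, which is home.
- **Catch:** I pushed the tab to its hard stop, reaching about 20 N with no movement. In the image, the tab and bar tips match the 1.1 rad position.
- **Lever:** I gripped the handle and pulled it along its arc to the stop. The grasp point gives 0.953 rad (full is 0.95), held with about 18 N along the arc against the 9 N spring. The finger gap is steady at 17 mm.
- **Bystanders:** The brush, bowl and jar look unmoved in the final picture. The cup is mostly hidden behind the head there, so I could only partly check it; the arm kept well above it.

No check failed. My first fit of the press pose gave an impossible yaw (0.26 rad, over the 0.25 limit). I refitted it from the head edges and the post to 0.231 rad, and that fit agreed with every contact to within about 2–3 mm. The check I ran after handing in could not read anything, so the second after that is unconfirmed.

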